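# Tip the kit-parts tray on to its stop and ease it back

## Task

Tip the hinged plywood tray by pushing its press ledge down, without touching the three wooden kit parts, until it lands on the stop hidden under it, and keep it pressed firmly there, with about 12 newtons, for some two seconds so that all three parts slide into the sunken pocket at that end. Then let the tray come gently back up to level under your fingers, never letting it snap, so that the parts stay in the pocket. Never push the tray with more than 20 newtons, and leave the things around it where they are.

Things in the scene. Friction and masses are not known exactly. Their poses are not given: they have to be found in the camera images.
- base: fixed plywood stand: board 230 x 270 x 15 mm, two upright cheeks (155 mm high, outer faces 112 mm either side) carrying the tray's pivot, and under the pocket a stiff rubber-ended stop screw whose height is set anew each time and is not measured. Origin: centre of the underside, on the table; x axis along the pivot, y axis from the pivot towards the tray's pocket end, z up.
- hinge (a point): point on the tray's pivot axis, midway between the cheeks, 120 mm above the table; axes as base
- tray: plywood tray 190 mm wide (x), 306 mm long (y -150 to 156), walls 6 mm thick, rim at z = 34 mm. Origin on the pivot axis; y points to the pocket end, z up when level. A counterweight on the other end holds it level; it tips only pocket end down, about x. Short of the stop, 3 to 6 N down on the ledge keeps it tipped; swings up hard if let go; meets the stop somewhere from 0.33 to 0.51 rad of tip.
- ledge (a point): where to push: top face of the press ledge, a plain wooden board 90 mm wide (tray x), 12 mm thick, jutting 40 mm out from the pocket end wall, level with the rim (tray y 156 to 196 mm). This point is on its centre line at (0, 178, 34) mm in the tray's frame and moves with the tray.
- wheel: wooden wheel, 36 mm across, 14 mm high with its small hub up, 20 g; origin at the centre of its underside; starts on the tray's main floor
- octagon: octagonal plywood plate, 40 mm across, 14 mm thick, 20 g; origin at the centre of its underside; starts on the tray's main floor
- strut: square wooden strut, 14 x 48 x 14 mm, lying along its y axis, 15 g; origin at the centre of its underside; starts on the tray's main floor
- frame: bystander: assembled octagonal plywood frame, 100 mm across, 62 mm high, stands beside the tray on the far side; origin at the centre of its underside
- phone: bystander: black phone 72 x 150 x 8 mm lying on the table off the counterweight end; origin at the centre of its underside
- glue: bystander: small white bottle, 40 mm across, 100 mm high, on the table off the counterweight end; origin at the centre of its underside
- pocket (a point): middle of the sunken pocket's grey floor, at (0, 113, -6) mm in the tray's frame: the pocket runs from a step down at y = 75 mm to the end wall at y = 150 mm, across the whole tray, and its underside is at z = -12 mm. The main floor (y -144 to 75 mm) has its top at z = +6 mm; parts slide on it by themselves somewhere between 0.17 and 0.32 rad of tip.
Not all that is in view belongs to the job. What is shaped like the wheel but orange or red is not meant.

How it is judged:
On the way, in this order (a step that is already met when the one before it is completed fails the run):
1. the tray is kept tipped and pressed firmly (by the fingers, over 8 N) for 1 s with all three parts in the pocket (angle between tray's own z axis and vertical above 0.3 rad and contact force between the fingers and tray above 8 N and y of wheel in the frame of tray between 0.082 and 0.15 m and x of wheel in the frame of tray between -0.089 and 0.089 m and z of wheel in the frame of tray between -0.012 and 0.012 m and y of octagon in the frame of tray between 0.082 and 0.15 m and x of octagon in the frame of tray between -0.089 and 0.089 m and z of octagon in the frame of tray between -0.012 and 0.012 m and y of strut in the frame of tray between 0.082 and 0.15 m and x of strut in the frame of tray between -0.089 and 0.089 m and z of strut in the frame of tray between -0.012 and 0.012 m), for 1 s.
2. the tray is back level with all three parts in the pocket (angle between tray's own z axis and vertical below 0.04 rad and y of wheel in the frame of tray between 0.082 and 0.15 m and x of wheel in the frame of tray between -0.089 and 0.089 m and z of wheel in the frame of tray between -0.012 and 0.012 m and y of octagon in the frame of tray between 0.082 and 0.15 m and x of octagon in the frame of tray between -0.089 and 0.089 m and z of octagon in the frame of tray between -0.012 and 0.012 m and y of strut in the frame of tray between 0.082 and 0.15 m and x of strut in the frame of tray between -0.089 and 0.089 m and z of strut in the frame of tray between -0.012 and 0.012 m), for 0.2 s.
At the end, for the whole second after the job is handed in: the tray is level (within 0.04 rad) and still, and the wheel, the octagon and the strut lie at rest in the sunken pocket (centres between 82 and 150 mm from the pivot) (all of step 2 and angular speed of tray below 0.1 rad/s and linear speed of each of wheel, octagon, strut below 0.02 m/s); the robot touches nothing.
It fails at once if the tray is pushed with more than 20 N (contact force between any of the fingers, the arm and tray above 20 N).
It fails at once if the tray snaps (turns faster than 1.2 rad/s) (angular speed of tray above 1.2 rad/s).
It fails at once if a kit part is touched by the robot (contact force between any of the fingers, the arm and wheel above 0.3 N or contact force between any of the fingers, the arm and octagon above 0.3 N or contact force between any of the fingers, the arm and strut above 0.3 N).
It fails at once if the frame, phone or glue bottle is moved more than 10 mm (distance of any of frame, phone, glue from where it was at the start of the episode above 0.01 m).
It also fails if it takes over 58 s, if anything falls off the work surface, if the arm or the gripper's body presses on something with over 40 N, if the wrist force passes 120 N, or if a joint passes its speed limit or range.

## Robot

A 6-joint arm with a two-finger parallel gripper is mounted at the origin on the work surface. World frame = base frame: x ahead of the robot, y to its left, z up, the work surface at z = 0. Lengths are in m, angles in rad, forces in N, time in s.
With the tool pointing down it reaches from about 0.25 to 0.8 m from the base axis. Payload 8.5 kg.
Tool frame: the origin (TCP) lies between the finger pads; the fingertips stand 22 mm ahead of it and the grasp point (between the pads) lies 3 mm ahead of it (tcp_to_tips is the z of the fingertips in the tool frame, in m); z points along the fingers, y is the direction in which the jaws open and shut (so a half turn about z gives the same grasp; the last joint's range is limited). The gripper opens to 85 mm and grips with 20 to 120 N. Pads are 22 mm wide; open, the fingers measure 114 mm over their backs; the gripper's body (76 mm by 85 mm) begins 54 mm behind the grasp point. The pads swing forward as they close: fully open they stand 13 mm farther back than shut.
Start: joints at [-1.223, 0.238, -0.013, 1.319, 0, 1.571], TCP at [0.179, -0.494, 0.253] pointing down, gripper open.
Joint ranges: [-2.66, 2.66], [-1.03, 1.9], [-1.14, 1.46], [-1.82, 2.27], [-1.45, 1.34], [-3.14, 3.14]. Speed limits (rad/s): [2.22, 2.22, 2.79, 3.14, 3.14, 3.14].

## Interface

Orientations are given as a unit quaternion [x, y, z, w].
In Python, from cell import * gives the robot as it stands.
- The arm moves only by the tool send_rows, never from a script. Its argument "rows" is a list of rows, each an object with "delta_rot": the turn, a rotation vector about the tool's x, y, z in rad, a list of three; "slide": the shift along the tool's x, y, z in m, a list of three; "gripper": the finger opening in m, from 0 to 0.0854. In form: [{"delta_rot": [rx, ry, rz], "slide": [x, y, z], "gripper": gripper}, ...]. A call has 1 to 20 rows; each row shifts and turns the commanded pose from where the row before left it, along the tool's axes as they then stand; what a row does not reach is not made up. A row lasts 1/10 s, in which the tool goes at most 50 mm and 8.59 degrees, less where a joint would pass 70% of its speed; a pose out of reach is approached as far as the arm can. A call is refused whole if a number of a shift passes 0.05 or a number of a turn 0.15, either way. A call with a gripper value outside its range is refused whole. The fingers move at their own pace and stop on an object; the grip force is fixed at half the most. Time passes only in rows, so rows that do not move let the fingers close. It gives the time, the measured TCP pose, the force and the opening at its end, in the units of the state.
- get_obs(): the state, without advancing time (a new reading comes with each control period).
- capture(name): name is "scene" or "top" or "wrist"; returns a dict with "frame" (400x640x3 uint8, blue, green, red), "fov_y" (degrees; the focal length in pixels is half the picture's height over the tangent of half this angle, whatever the lens; pixels are square), "cx", "cy" (the principal point, pixels), "rvec" (rotation vector, rad) and "tvec" (3), from world to camera coordinates, as OpenCV has them. Camera axes: x right, y down, z forward; pixel columns grow to the right and rows downward; lengths in m; the calibration is good to about 2 mm. The wrist camera is an equidistant fisheye: a pixel r from the principal point sees the ray r / f radians off the axis. A picture is of the moment at which its call begins. There is no depth.
- finish_job(): hands the job in, once; it reports no verdict.
The state is a dict: "t": time; "joints": joint angles; "joint_velocities": joint speeds; "tau": joint torques, N m; "position": TCP position; "eef_rot": TCP orientation; "wrist_force": force on the tool from outside, world axes, zero at the start; "torque": the same for the moment, N m; "finger_gap": finger opening in m.
Only numpy, scipy, OpenCV 4.12 (cv2) and the standard library are available. Lean on these libraries where they do the work, as an engineer would, in place of code of your own. Each camera call takes 0.05 s, during which the arm holds its last target.

## Working session

There is one attempt and no reset: what is moved stays moved. The work goes in short steps, Python scripts to look and compute and a tool call to move; the robot and the scene stay as the last step left them, time stands still between calls to the robot, and variables do not carry over. Pictures are saved under pics/ and viewed, and the job is handed in when it is done.

Besides the shell and the picture viewer there is one more tool, called after "Call:" as name(argument=value, ...), one argument or row to a line, values as JSON. send_rows: Moves the arm, as the interface text tells. Its arguments: {"type":"object","properties":{"rows":{"type":"array","items":{"type":"object","properties":{"delta_rot":{"type":"array","items":{"type":"number"}},"slide":{"type":"array","items":{"type":"number"}},"gripper":{"type":"number"}}}}},"required":["rows"]}

```bash
mkdir -p pics; ls; python3 - <<'E'
from cell import *
import cv2
o=get_obs();print({k:(np.round(v,4).tolist() if hasattr(v,'__len__') else v) for k,v in o.items()} if 'np' in globals() else o)
for n in("scene","top"):
    c=capture(n);cv2.imwrite(f"pics/{n}0.png",c["frame"]);print(n,c["fov_y"],c["cx"],c["cy"],c["rvec"],c["tvec"])
E
```

```text
pics
{'t': 0.0, 'joints': array([-1.22299215e+00,  2.38752564e-01, -1.42185376e-02,  1.31920017e+00,
       -1.51562930e-06,  1.57078990e+00]), 'joint_velocities': array([-1.84580194e-05,  2.00260074e-03,  5.70380902e-04, -1.50461318e-04,
       -1.70862209e-03, -2.70776871e-03]), 'tau': array([ 5.09135352e-04, -5.38783050e+01,  3.46432436e+01,  1.85543380e-02,
        1.13969259e-05, -1.04435637e-05]), 'position': array([ 0.17881211, -0.4932188 ,  0.25270631]), 'eef_rot': array([ 9.84916311e-01,  1.73030018e-01, -1.19694975e-04, -6.76970055e-04]), 'wrist_force': array([-0.19543305, -0.10039241,  0.30175307]), 'torque': array([ 3.58075551e-02,  3.81536401e-04, -8.74175086e-05]), 'finger_gap': 0.08550056977261829}
scene 54.48625819503801 320.84352556183586 200.06073903152748 [ 2.41722479  0.99807158 -0.28377436] [-0.35682131 -0.30561535  1.22030069]
top 57.869076009560786 318.23265638637287 200.23963259287459 [ 2.15720755 -2.13082021  0.16114504] [-0.05707684  0.57408138  0.72283087]
```

View pics/scene0.png

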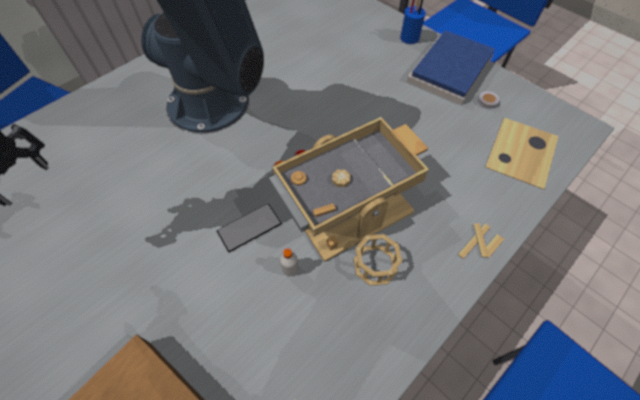

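View pics/top0.png

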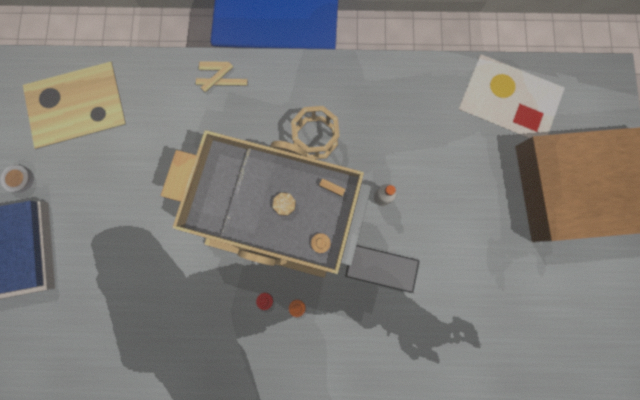

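The top view shows the tray rim corners near (206,132), (363,171), (336,271) and (176,227). The ledge is at (180,176), the parts are on the main floor, and the orange and red wheels at (297,308) and (265,300) are decoys. I'll enlarge it to refine the corners.

```bash
python3 - <<'E'
import cv2
f=cv2.imread("pics/top0.png")[120:290,150:380]
cv2.imwrite("pics/crop0.png",cv2.resize(f,None,fx=3.4,fy=3.4,interpolation=cv2.INTER_CUBIC))
E
cat > h.py <<'E'
import numpy as np,cv2
from scipy.optimize import least_squares
from scipy.spatial.transform import Rotation as R
CAL={"top":(57.869076009560786,318.23265638637287,200.23963259287459,[2.15720755,-2.13082021,0.16114504],[-0.05707684,0.57408138,0.72283087]),
"scene":(54.48625819503801,320.84352556183586,200.06073903152748,[2.41722479,0.99807158,-0.28377436],[-0.35682131,-0.30561535,1.22030069])}
def K(n):
    f=200/np.tan(np.radians(CAL[n][0]/2));return np.array([[f,0,CAL[n][1]],[0,f,CAL[n][2]],[0,0,1.]])
def proj(n,P): return cv2.projectPoints(np.array(P,float).reshape(-1,3),np.array(CAL[n][3]),np.array(CAL[n][4]),K(n),None)[0].reshape(-1,2)
def atz(n,uv,z):
    Rm=cv2.Rodrigues(np.array(CAL[n][3]))[0];C=-Rm.T@np.array(CAL[n][4])
    d=Rm.T@np.linalg.inv(K(n))@np.array([*uv,1.]);return C+d*(z-C[2])/d[2]
def tray2w(p,x,y,yaw,tip=0):  # tip: pocket end (+y) down
    return np.array([x,y,.12])+R.from_euler('z',yaw).apply(R.from_euler('x',-tip).apply(np.array(p,float)))
E
python3 - <<'E'
from h import *
uv=[(206,132),(363,171),(336,271),(176,227)]
for q in uv: print(atz("top",q,.154))
E
```

```text
[0.68368211 0.16008939 0.154     ]
[ 0.61313358 -0.13126382  0.154     ]
[ 0.43284045 -0.08275217  0.154     ]
[0.50655797 0.20332661 0.154     ]
```

View pics/crop0.png

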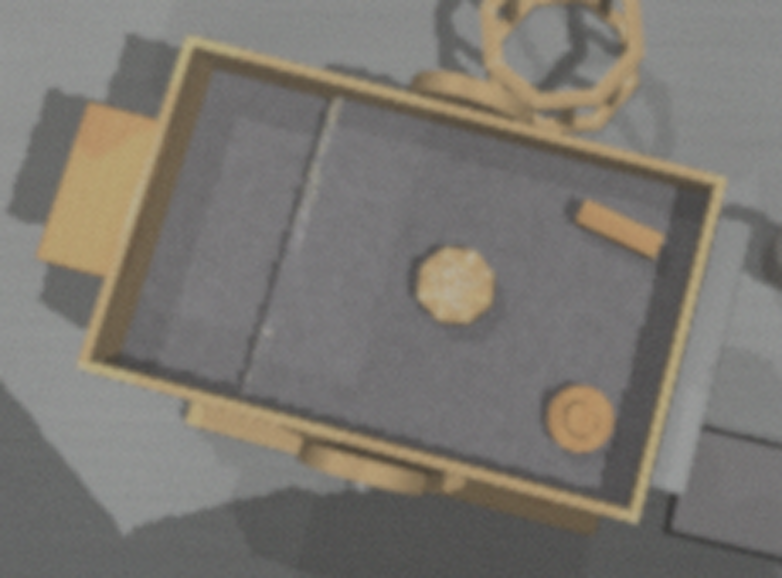

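The crop gives rim corners at (190,38), (726,180), (636,523) and (80,365), and ledge outer corners at (88,102) and (38,257). The ledge is at the upper-left end, beyond the pocket.

```bash
python3 - <<'E'
from h import *
c=np.array([(190,38),(726,180),(636,523),(80,365),(88,102),(38,257)],float)
uv=(c+.5)/3.4-.5+[150,120]
m=np.array([(95,156,34),(95,-150,34),(-95,-150,34),(-95,156,34),(45,196,34),(-45,196,34)])/1000
r=least_squares(lambda p:(proj("top",tray2w(m,*p))-uv).ravel(),[.56,.03,.24])
print(r.x,r.fun.reshape(-1,2).round(1))
x=r.x
for t in (0,.33,.42,.51):print(t,tray2w([0,.178,.034],*x,t),tray2w([0,.196,.034],*x,t))
# hold against scene cam
s=cv2.imread("pics/scene0.png")
M=proj("scene",tray2w(np.vstack([m,[[0,.178,.034]]]),*x));print(M.round())
for a in M: cv2.circle(s,tuple(int(v) for v in a),3,(0,0,255),1)
cv2.imwrite("pics/chk.png",cv2.resize(s[100:300,200:500],None,fx=2.6,fy=2.6))
E
```

```text
[ 0.55710898  0.03537226 -0.2559825 ] [[-0.5 -1.3]
 [ 1.2 -0.4]
 [ 1.   0.8]
 [-1.2  1. ]
 [ 0.4 -0.6]
 [-0.9  0.2]]
0 [0.60217787 0.20757213 0.154     ] [0.6067354 0.2249856 0.154    ]
0.33 [0.60253564 0.20893908 0.09448578] [0.60684725 0.22541296 0.08865301]
0.42 [0.60177116 0.20601815 0.07846366] [0.60593259 0.2219182  0.07112398]
0.51 [0.60064516 0.20171593 0.06277776] [0.60462272 0.21691344 0.05399057]
[[428. 169.]
 [312. 229.]
 [271. 166.]
 [380. 117.]
 [428. 148.]
 [405. 123.]
 [410. 138.]]
```

View pics/chk.png

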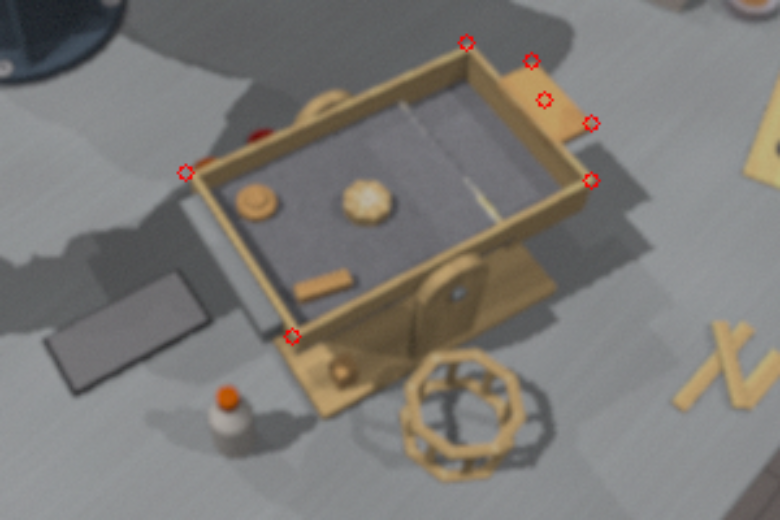

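Call:
send_rows(
  rows=[
    {"delta_rot":[0,0,-0.14],"slide":[0,0,0],"gripper":0},
    {"delta_rot":[0,0,-0.14],"slide":[0,0,0],"gripper":0},
    {"delta_rot":[0,0,-0.14],"slide":[0,0,0],"gripper":0},
    {"delta_rot":[0,0,-0.14],"slide":[0,0,0],"gripper":0},
    {"delta_rot":[0,0,-0.14],"slide":[0,0,0],"gripper":0},
    {"delta_rot":[0,0,-0.14],"slide":[0,0,0],"gripper":0},
    {"delta_rot":[0,0,-0.125],"slide":[0,0,0],"gripper":0},
    {"delta_rot":[0,0,0],"slide":[0,0,0],"gripper":0},
  ],
)

```text
t: 0.9
position: [0.1789, -0.4934, 0.2529]
eef_rot: [0.792, 0.611, 0.0, -0.0]
wrist_force: [0.6, -0.8, 0.1]
finger_gap: -0.0
```

```bash
cat >> h.py <<'E'
TR=[.55710898,.03537226,-.2559825]
def rel(o,target):
    Rt=R.from_quat(o["eef_rot"]);return Rt.inv().apply(np.array(target)-o["position"])
def want(tip):  # tool x=tray y, tool y=tray x, z=-tray z
    return R.from_euler('z',TR[2])*R.from_euler('x',-tip)*R.from_matrix(np.array([[0,1,0],[1,0,0],[0,0,-1.]]))
def report(tip=0,pt=(0,.178,.056)):
    from cell import get_obs
    o=get_obs();Rt=R.from_quat(o["eef_rot"])
    t=tray2w(pt,*TR,tip)
    print("t",round(o["t"],2),"pos",o["position"].round(4),"q",o["joints"].round(2),"F",o["wrist_force"].round(2),"gap",round(o["finger_gap"],4))
    print("to target, tool axes",rel(o,t).round(4),"rot",(Rt.inv()*want(tip)).as_rotvec().round(4))
E
python3 -c "
from h import *
report(0,(0,.178,.156))"
```

```text
t 0.9 pos [ 0.1789 -0.4934  0.2529] q [-1.22  0.24 -0.01  1.32 -0.    0.6 ] F [ 0.61 -0.76  0.14] gap -0.0
to target, tool axes [ 0.7853  0.2319 -0.0226] rot [-0.0005 -0.0007 -0.0002]
```

Call:
send_rows(
  rows=[
    {"delta_rot":[0,0,0],"slide":[0.02,0.006,-0.002],"gripper":0},
    {"delta_rot":[0,0,0],"slide":[0.04,0.012,-0.002],"gripper":0},
    {"delta_rot":[0,0,0],"slide":[0.04,0.012,-0.002],"gripper":0},
    {"delta_rot":[0,0,0],"slide":[0.04,0.012,-0.002],"gripper":0},
    {"delta_rot":[0,0,0],"slide":[0.04,0.012,-0.002],"gripper":0},
    {"delta_rot":[0,0,0],"slide":[0.04,0.012,-0.002],"gripper":0},
    {"delta_rot":[0,0,0],"slide":[0.04,0.012,-0.002],"gripper":0},
    {"delta_rot":[0,0,0],"slide":[0.04,0.012,-0.002],"gripper":0},
    {"delta_rot":[0,0,0],"slide":[0.04,0.012,-0.002],"gripper":0},
    {"delta_rot":[0,0,0],"slide":[0.04,0.012,-0.002],"gripper":0},
    {"delta_rot":[0,0,0],"slide":[0.04,0.012,-0.002],"gripper":0},
    {"delta_rot":[0,0,0],"slide":[0.04,0.012,0],"gripper":0},
    {"delta_rot":[0,0,0],"slide":[0.04,0.012,0],"gripper":0},
    {"delta_rot":[0,0,0],"slide":[0.04,0.012,0],"gripper":0},
    {"delta_rot":[0,0,0],"slide":[0.04,0.012,0],"gripper":0},
    {"delta_rot":[0,0,0],"slide":[0.04,0.012,0],"gripper":0},
    {"delta_rot":[0,0,0],"slide":[0.04,0.012,0],"gripper":0},
    {"delta_rot":[0,0,0],"slide":[0.04,0.012,0],"gripper":0},
    {"delta_rot":[0,0,0],"slide":[0.04,0.012,0],"gripper":0},
    {"delta_rot":[0,0,0],"slide":[0.04,0.012,0],"gripper":0},
  ],
)

```text
t: 2.9
position: [0.6047, 0.2026, 0.275]
eef_rot: [0.793, 0.609, -0.0, -0.0]
wrist_force: [0.4, -0.3, 0.4]
finger_gap: 0.0002
```

```bash
python3 -c "
from h import *
report(0,(0,.178,.156))
from cell import *
for n in('top','wrist'): cv2.imwrite('pics/%s1.png'%n,capture(n)['frame'])"
```

```text
t 2.9 pos [0.6047 0.2026 0.275 ] q [0.32 0.44 0.33 1.47 0.   2.16] F [ 0.43 -0.27  0.4 ] gap 0.0002
to target, tool axes [ 0.0042 -0.0038 -0.001 ] rot [-0.0004  0.0002 -0.0061]
```

View pics/wrist1.png

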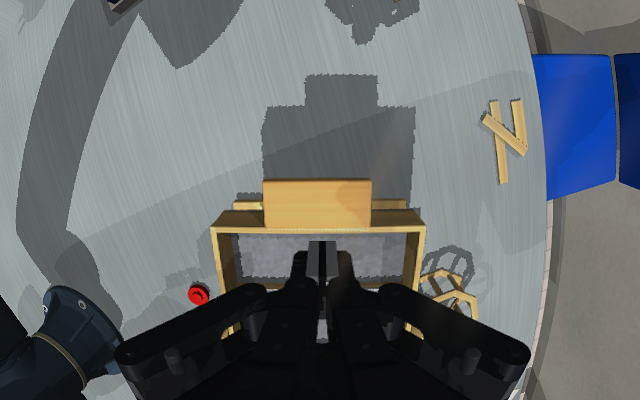

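The wrist view shows the ledge at (264–371, 180–227), the tray behind it and the closed fingertips at (322,245). I'll check the ledge position from this camera.

```bash
python3 - <<'E'
from h import *
from cell import *
report(0,(0,.178,.156))
c=capture("wrist");f=200/np.tan(np.radians(c["fov_y"]/2))
Rm=cv2.Rodrigues(np.array(c["rvec"]))[0];C=-Rm.T@np.array(c["tvec"]).ravel();print(C,c["fov_y"])
for uv in[(264,180),(371,179),(371,228),(264,228)]:
    d=np.array(uv)-[c["cx"],c["cy"]];r=np.hypot(*d);a=r/f
    w=Rm.T@np.array([*(d/r*np.sin(a)),np.cos(a)]);P=C+w*(.154-C[2])/w[2]
    print(uv,P.round(4),"tray:",R.from_euler('z',-TR[2]).apply(P-[TR[0],TR[1],.12]).round(4))
E
```

```text
t 3.0 pos [0.6059 0.205  0.2732] q [0.33 0.44 0.33 1.47 0.   2.16] F [-0.13 -0.77  0.15] gap 0.0003
to target, tool axes [ 0.0016 -0.0042 -0.0027] rot [-0.0013 -0.0003 -0.0028]
[0.62572833 0.278942   0.39426823] 65.70646984690485
(264, 180) [0.5655 0.2349 0.154 ] tray: [-0.0425  0.1952  0.034 ]
(371, 179) [0.649  0.2136 0.154 ] tray: [0.0437 0.1957 0.034 ]
(371, 228) [0.6401 0.172  0.154 ] tray: [0.0457 0.1532 0.034 ]
(264, 228) [0.5524 0.1952 0.154 ] tray: [-0.045   0.1534  0.034 ]
```

Both cameras agree on the ledge within 3 mm. Next I descend to just above it.

Call:
send_rows(
  rows=[
    {"delta_rot":[0,0,0],"slide":[0,-0.002,0.008],"gripper":0},
    {"delta_rot":[0,0,0],"slide":[0,-0.002,0.015],"gripper":0},
    {"delta_rot":[0,0,0],"slide":[0,0,0.02],"gripper":0},
    {"delta_rot":[0,0,0],"slide":[0,0,0.02],"gripper":0},
    {"delta_rot":[0,0,0],"slide":[0,0,0.012],"gripper":0},
    {"delta_rot":[0,0,0],"slide":[0,0,0.006],"gripper":0},
    {"delta_rot":[0,0,0],"slide":[0,0,0.002],"gripper":0},
    {"delta_rot":[0,0,0],"slide":[0,0,0],"gripper":0},
    {"delta_rot":[0,0,0],"slide":[0,0,0],"gripper":0},
  ],
)

```text
t: 3.95
position: [0.6007, 0.202, 0.1932]
eef_rot: [0.792, 0.61, 0.001, 0.0]
wrist_force: [-0.5, -1.1, 0.0]
finger_gap: 0.0001
```

```bash
python3 -c "
from h import *
report(0)"
```

```text
t 3.95 pos [0.6007 0.202  0.1932] q [0.32 0.45 0.14 1.27 0.   2.15] F [-0.49 -1.13  0.  ] gap 0.0001
to target, tool axes [0.0057 0.     0.0172] rot [ 0.001  -0.0008 -0.0022]
```

Call:
send_rows(
  rows=[
    {"delta_rot":[0,0,0],"slide":[0.003,0,0.003],"gripper":0},
    {"delta_rot":[0,0,0],"slide":[0,0,0.003],"gripper":0},
    {"delta_rot":[0,0,0],"slide":[0,0,0.003],"gripper":0},
    {"delta_rot":[0,0,0],"slide":[0,0,0],"gripper":0},
  ],
)

```text
t: 4.35
position: [0.6008, 0.2049, 0.1827]
eef_rot: [0.792, 0.61, -0.0, -0.0]
wrist_force: [-0.3, 0.1, -0.9]
finger_gap: -0.0
```

```bash
python3 -c "
from h import *
report(0)
from cell import *
capture('top'); report(0)"
```

```text
t 4.35 pos [0.6008 0.2049 0.1827] q [0.33 0.46 0.13 1.25 0.   2.16] F [-0.26  0.1  -0.88] gap -0.0
to target, tool axes [0.003  0.0006 0.0067] rot [-0.0008  0.0004 -0.0019]
t 4.4 pos [0.6009 0.2049 0.183 ] q [0.33 0.46 0.13 1.25 0.   2.16] F [ 0.04 -0.09 -0.52] gap 0.0002
to target, tool axes [0.003  0.0005 0.007 ] rot [-0.0006  0.0003 -0.0019]
```

Call:
send_rows(
  rows=[
    {"delta_rot":[0,0,0],"slide":[0.002,0,0.002],"gripper":0},
    {"delta_rot":[0,0,0],"slide":[0,0,0.002],"gripper":0},
    {"delta_rot":[0,0,0],"slide":[0,0,0.001],"gripper":0},
    {"delta_rot":[0,0,0],"slide":[0,0,0],"gripper":0},
  ],
)

```text
t: 4.8
position: [0.6015, 0.2068, 0.1781]
eef_rot: [0.792, 0.61, -0.0, -0.0]
wrist_force: [0.6, 0.4, 0.6]
finger_gap: -0.0002
```

Call:
send_rows(
  rows=[
    {"delta_rot":[0,0,0],"slide":[0,0,0.001],"gripper":0},
    {"delta_rot":[0,0,0],"slide":[0,0,0.001],"gripper":0},
    {"delta_rot":[0,0,0],"slide":[0,0,0.001],"gripper":0},
  ],
)

```text
t: 5.1
position: [0.6017, 0.2069, 0.1756]
eef_rot: [0.792, 0.61, 0.0, -0.0]
wrist_force: [-1.1, -0.6, 4.7]
finger_gap: 0.0003
```

```bash
python3 -c "
from h import *
report(0)
from cell import *
cv2.imwrite('pics/scene2.png',cv2.resize(capture('scene')['frame'][60:260,220:520],None,fx=2.6,fy=2.6)); report(0)"
```

```text
t 5.1 pos [0.6017 0.2069 0.1756] q [0.33 0.46 0.12 1.23 0.   2.16] F [-1.15 -0.6   4.65] gap 0.0003
to target, tool axes [ 0.0008  0.0003 -0.0004] rot [ 0.0003 -0.0005 -0.002 ]
t 5.15 pos [0.6017 0.2069 0.1756] q [0.33 0.46 0.12 1.23 0.   2.16] F [-0.58  1.22  4.63] gap 0.0002
to target, tool axes [ 0.0008  0.0003 -0.0004] rot [ 0.0003 -0.0005 -0.002 ]
```

View pics/scene2.png

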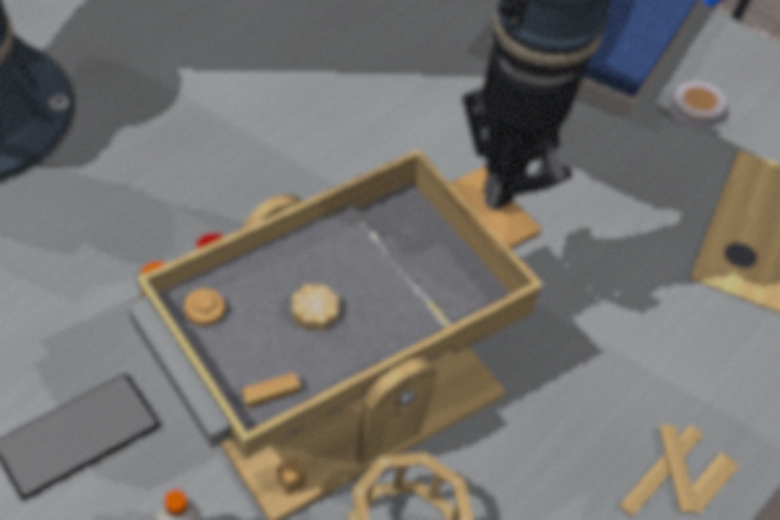

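The fingers now touch the ledge with 4.6 N. Next is the arc about the hinge: 0.01 rad per row with slide [0.00056, 0, 0.00178].

Call:
send_rows(
  rows=[
    {"delta_rot":[0,-0.01,0],"slide":[0.00056,0,0.00178],"gripper":0},
    {"delta_rot":[0,-0.01,0],"slide":[0.00056,0,0.00178],"gripper":0},
    {"delta_rot":[0,-0.01,0],"slide":[0.00056,0,0.00178],"gripper":0},
    {"delta_rot":[0,-0.01,0],"slide":[0.00056,0,0.00178],"gripper":0},
    {"delta_rot":[0,-0.01,0],"slide":[0.00056,0,0.00178],"gripper":0},
    {"delta_rot":[0,-0.01,0],"slide":[0.00056,0,0.00178],"gripper":0},
    {"delta_rot":[0,-0.01,0],"slide":[0.00056,0,0.00178],"gripper":0},
    {"delta_rot":[0,-0.01,0],"slide":[0.00056,0,0.00178],"gripper":0},
    {"delta_rot":[0,-0.01,0],"slide":[0.00056,0,0.00178],"gripper":0},
    {"delta_rot":[0,-0.01,0],"slide":[0.00056,0,0.00178],"gripper":0},
  ],
)

```text
t: 6.15
position: [0.6029, 0.2115, 0.1571]
eef_rot: [0.791, 0.609, -0.04, 0.031]
wrist_force: [-0.4, 0.3, 5.0]
finger_gap: -0.0001
```

```bash
python3 -c "
from h import *
report(.1)"
```

```text
t 6.15 pos [0.6029 0.2115 0.1571] q [ 0.37  0.52  0.16  1.28 -0.08  2.2 ] F [-0.38  0.3   5.01] gap -0.0001
to target, tool axes [ 0.0007  0.0003 -0.0009] rot [-0.0002  0.0008 -0.0021]
```

Call:
send_rows(
  rows=[
    {"delta_rot":[0,-0.01,0],"slide":[0.00056,0,0.00178],"gripper":0},
    {"delta_rot":[0,-0.01,0],"slide":[0.00056,0,0.00178],"gripper":0},
    {"delta_rot":[0,-0.01,0],"slide":[0.00056,0,0.00178],"gripper":0},
    {"delta_rot":[0,-0.01,0],"slide":[0.00056,0,0.00178],"gripper":0},
    {"delta_rot":[0,-0.01,0],"slide":[0.00056,0,0.00178],"gripper":0},
    {"delta_rot":[0,-0.01,0],"slide":[0.00056,0,0.00178],"gripper":0},
    {"delta_rot":[0,-0.01,0],"slide":[0.00056,0,0.00178],"gripper":0},
    {"delta_rot":[0,-0.01,0],"slide":[0.00056,0,0.00178],"gripper":0},
    {"delta_rot":[0,-0.01,0],"slide":[0.00056,0,0.00178],"gripper":0},
    {"delta_rot":[0,-0.01,0],"slide":[0.00056,0,0.00178],"gripper":0},
  ],
)

```text
t: 7.15
position: [0.6036, 0.2142, 0.1387]
eef_rot: [0.788, 0.607, -0.079, 0.061]
wrist_force: [1.2, -2.4, 5.5]
finger_gap: -0.0003
```

Call:
send_rows(
  rows=[
    {"delta_rot":[0,-0.01,0],"slide":[0.00056,0,0.00178],"gripper":0},
    {"delta_rot":[0,-0.01,0],"slide":[0.00056,0,0.00178],"gripper":0},
    {"delta_rot":[0,-0.01,0],"slide":[0.00056,0,0.00178],"gripper":0},
    {"delta_rot":[0,-0.01,0],"slide":[0.00056,0,0.00178],"gripper":0},
    {"delta_rot":[0,-0.01,0],"slide":[0.00056,0,0.00178],"gripper":0},
    {"delta_rot":[0,-0.01,0],"slide":[0.00056,0,0.00178],"gripper":0},
    {"delta_rot":[0,-0.01,0],"slide":[0.00056,0,0.00178],"gripper":0},
    {"delta_rot":[0,-0.01,0],"slide":[0.00056,0,0.00178],"gripper":0},
    {"delta_rot":[0,-0.01,0],"slide":[0.00056,0,0.00178],"gripper":0},
    {"delta_rot":[0,-0.01,0],"slide":[0.00056,0,0.00178],"gripper":0},
  ],
)

```text
t: 8.15
position: [0.6038, 0.2154, 0.1201]
eef_rot: [0.783, 0.603, -0.119, 0.091]
wrist_force: [0.2, -1.8, 4.6]
finger_gap: -0.0001
```

```bash
python3 -c "
from h import *
report(.3)
from cell import *
cv2.imwrite('pics/scene3.png',cv2.resize(capture('scene')['frame'][60:260,220:520],None,fx=2.6,fy=2.6)); report(.3)"
```

```text
t 8.15 pos [0.6038 0.2154 0.1201] q [ 0.44  0.64  0.26  1.38 -0.23  2.29] F [ 0.18 -1.78  4.59] gap -0.0001
to target, tool axes [ 0.0003  0.0004 -0.001 ] rot [-0.0007  0.0008 -0.0019]
t 8.2 pos [0.6037 0.2156 0.1196] q [ 0.44  0.64  0.26  1.38 -0.23  2.3 ] F [ 1.06 -0.34  3.86] gap 0.0001
to target, tool axes [ 0.0001  0.0005 -0.0014] rot [-0.0011  0.0015 -0.0016]
```

View pics/scene3.png

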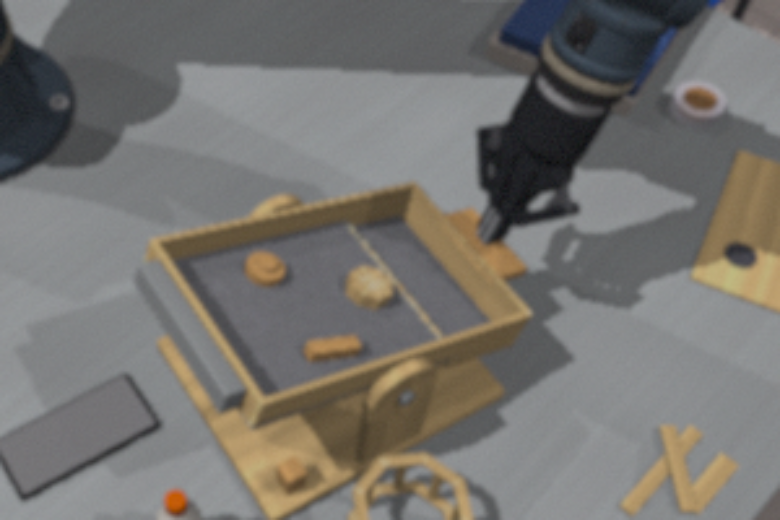

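All three parts are sliding and the contact is steady at about 4–5 N. I go on slowly, looking for the stop.

Call:
send_rows(
  rows=[
    {"delta_rot":[0,-0.003,0],"slide":[0.00017,0,0.00053],"gripper":0},
    {"delta_rot":[0,-0.003,0],"slide":[0.00017,0,0.00053],"gripper":0},
    {"delta_rot":[0,-0.003,0],"slide":[0.00017,0,0.00053],"gripper":0},
    {"delta_rot":[0,-0.003,0],"slide":[0.00017,0,0.00053],"gripper":0},
    {"delta_rot":[0,-0.003,0],"slide":[0.00017,0,0.00053],"gripper":0},
  ],
)

```text
t: 8.7
position: [0.6038, 0.2156, 0.1175]
eef_rot: [0.782, 0.603, -0.124, 0.096]
wrist_force: [-0.7, 0.1, 3.5]
finger_gap: -0.0
```

Call:
send_rows(
  rows=[
    {"delta_rot":[0,-0.003,0],"slide":[0.00017,0,0.00053],"gripper":0},
    {"delta_rot":[0,-0.003,0],"slide":[0.00017,0,0.00053],"gripper":0},
    {"delta_rot":[0,-0.003,0],"slide":[0.00017,0,0.00053],"gripper":0},
  ],
)

```text
t: 9.0
position: [0.6038, 0.2155, 0.1157]
eef_rot: [0.782, 0.602, -0.128, 0.098]
wrist_force: [-1.5, 1.7, 3.4]
finger_gap: -0.0001
```

```bash
python3 -c "
from h import *
report(.324)"
```

```text
t 9.0 pos [0.6038 0.2155 0.1157] q [ 0.45  0.66  0.27  1.4  -0.24  2.31] F [-1.51  1.65  3.37] gap -0.0001
to target, tool axes [ 0.0002  0.0005 -0.0008] rot [-0.0009 -0.     -0.0018]
```

Call:
send_rows(
  rows=[
    {"delta_rot":[0,-0.0025,0],"slide":[0.00014,0,0.00045],"gripper":0},
    {"delta_rot":[0,-0.0025,0],"slide":[0.00014,0,0.00045],"gripper":0},
    {"delta_rot":[0,-0.0025,0],"slide":[0.00014,0,0.00045],"gripper":0},
  ],
)

```text
t: 9.3
position: [0.6038, 0.2155, 0.1143]
eef_rot: [0.781, 0.602, -0.131, 0.101]
wrist_force: [-1.7, 1.3, 3.3]
finger_gap: -0.0
```

Call:
send_rows(
  rows=[
    {"delta_rot":[0,-0.0025,0],"slide":[0.00014,0,0.00045],"gripper":0},
    {"delta_rot":[0,-0.0025,0],"slide":[0.00014,0,0.00045],"gripper":0},
    {"delta_rot":[0,-0.0025,0],"slide":[0.00014,0,0.00045],"gripper":0},
  ],
)

```text
t: 9.6
position: [0.6038, 0.2154, 0.1129]
eef_rot: [0.781, 0.602, -0.134, 0.103]
wrist_force: [-2.1, 1.9, 2.8]
finger_gap: -0.0
```

Call:
send_rows(
  rows=[
    {"delta_rot":[0,-0.0025,0],"slide":[0.00014,0,0.00045],"gripper":0},
    {"delta_rot":[0,-0.0025,0],"slide":[0.00014,0,0.00045],"gripper":0},
    {"delta_rot":[0,-0.0025,0],"slide":[0.00014,0,0.00045],"gripper":0},
  ],
)

```text
t: 9.9
position: [0.6038, 0.2154, 0.1115]
eef_rot: [0.78, 0.601, -0.137, 0.105]
wrist_force: [-1.6, 3.2, 3.3]
finger_gap: 0.0002
```

Call:
send_rows(
  rows=[
    {"delta_rot":[0,-0.0025,0],"slide":[0.00014,0,0.00045],"gripper":0},
    {"delta_rot":[0,-0.0025,0],"slide":[0.00014,0,0.00045],"gripper":0},
    {"delta_rot":[0,-0.0025,0],"slide":[0.00014,0,0.00045],"gripper":0},
  ],
)

```text
t: 10.2
position: [0.6038, 0.2152, 0.1101]
eef_rot: [0.78, 0.601, -0.14, 0.107]
wrist_force: [-1.2, 1.9, 2.4]
finger_gap: -0.0001
```

Call:
send_rows(
  rows=[
    {"delta_rot":[0,-0.0025,0],"slide":[0.00014,0,0.00045],"gripper":0},
    {"delta_rot":[0,-0.0025,0],"slide":[0.00014,0,0.00045],"gripper":0},
    {"delta_rot":[0,-0.0025,0],"slide":[0.00014,0,0.00045],"gripper":0},
  ],
)

```text
t: 10.5
position: [0.6038, 0.2151, 0.1087]
eef_rot: [0.779, 0.6, -0.142, 0.11]
wrist_force: [-2.1, 2.9, 2.3]
finger_gap: 0.0
```

Call:
send_rows(
  rows=[
    {"delta_rot":[0,-0.0025,0],"slide":[0.00014,0,0.00045],"gripper":0},
    {"delta_rot":[0,-0.0025,0],"slide":[0.00014,0,0.00045],"gripper":0},
    {"delta_rot":[0,-0.0025,0],"slide":[0.00014,0,0.00045],"gripper":0},
  ],
)

```text
t: 10.8
position: [0.6038, 0.2151, 0.1073]
eef_rot: [0.779, 0.6, -0.145, 0.112]
wrist_force: [-1.4, 3.9, 2.5]
finger_gap: -0.0001
```

Call:
send_rows(
  rows=[
    {"delta_rot":[0,-0.0025,0],"slide":[0.00014,0,0.00045],"gripper":0},
    {"delta_rot":[0,-0.0025,0],"slide":[0.00014,0,0.00045],"gripper":0},
    {"delta_rot":[0,-0.0025,0],"slide":[0.00014,0,0.00045],"gripper":0},
  ],
)

```text
t: 11.1
position: [0.6037, 0.215, 0.1059]
eef_rot: [0.778, 0.599, -0.148, 0.114]
wrist_force: [-2.0, 3.2, 3.0]
finger_gap: 0.0
```

```bash
python3 -c "
from h import *
report(.377)
from cell import *
cv2.imwrite('pics/scene4.png',cv2.resize(capture('scene')['frame'][60:260,220:520],None,fx=2.6,fy=2.6)); report(.377)"
```

```text
t 11.1 pos [0.6037 0.215  0.1059] q [ 0.46  0.69  0.29  1.43 -0.28  2.33] F [-1.98  3.24  3.02] gap 0.0
to target, tool axes [ 0.0003  0.0004 -0.0008] rot [-0.0008 -0.0003 -0.0018]
t 11.15 pos [0.6037 0.2149 0.1058] q [ 0.46  0.69  0.29  1.43 -0.28  2.33] F [-1.15  2.57  4.04] gap 0.0001
to target, tool axes [ 0.0003  0.0004 -0.001 ] rot [-0.0008 -0.0001 -0.0018]
```

View pics/scene4.png

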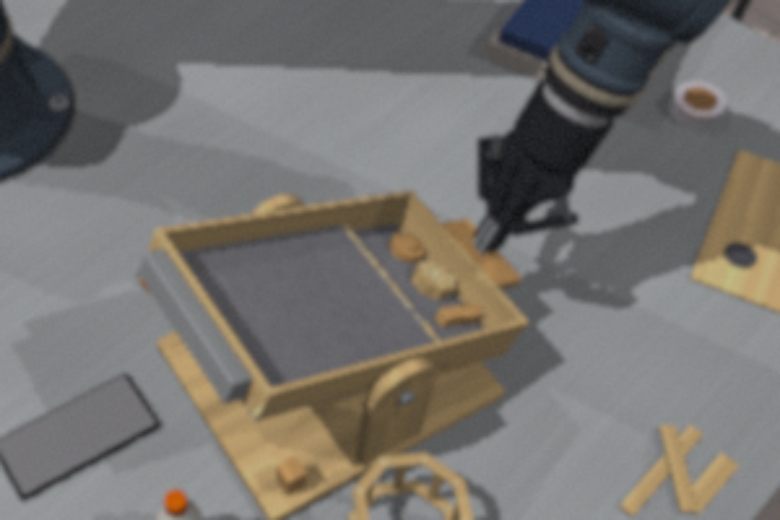

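All three parts have slid over the step into the pocket. I continue towards the stop.

Call:
send_rows(
  rows=[
    {"delta_rot":[0,-0.0025,0],"slide":[0.00014,0,0.00045],"gripper":0},
    {"delta_rot":[0,-0.0025,0],"slide":[0.00014,0,0.00045],"gripper":0},
    {"delta_rot":[0,-0.0025,0],"slide":[0.00014,0,0.00045],"gripper":0},
  ],
)

```text
t: 11.45
position: [0.6038, 0.2148, 0.1045]
eef_rot: [0.778, 0.599, -0.151, 0.117]
wrist_force: [-0.6, 2.6, 2.5]
finger_gap: -0.0002
```

Call:
send_rows(
  rows=[
    {"delta_rot":[0,-0.0025,0],"slide":[0.00014,0,0.00045],"gripper":0},
    {"delta_rot":[0,-0.0025,0],"slide":[0.00014,0,0.00045],"gripper":0},
    {"delta_rot":[0,-0.0025,0],"slide":[0.00014,0,0.00045],"gripper":0},
  ],
)

```text
t: 11.75
position: [0.6037, 0.2147, 0.1031]
eef_rot: [0.777, 0.599, -0.154, 0.119]
wrist_force: [0.2, 2.3, 3.0]
finger_gap: 0.0004
```

Call:
send_rows(
  rows=[
    {"delta_rot":[0,-0.0025,0],"slide":[0.00014,0,0.00045],"gripper":0},
    {"delta_rot":[0,-0.0025,0],"slide":[0.00014,0,0.00045],"gripper":0},
    {"delta_rot":[0,-0.0025,0],"slide":[0.00014,0,0.00045],"gripper":0},
  ],
)

```text
t: 12.05
position: [0.6037, 0.2146, 0.1017]
eef_rot: [0.776, 0.598, -0.157, 0.121]
wrist_force: [-0.7, 2.6, 3.0]
finger_gap: -0.0002
```

Call:
send_rows(
  rows=[
    {"delta_rot":[0,-0.0025,0],"slide":[0.00014,0,0.00045],"gripper":0},
    {"delta_rot":[0,-0.0025,0],"slide":[0.00014,0,0.00045],"gripper":0},
    {"delta_rot":[0,-0.0025,0],"slide":[0.00014,0,0.00045],"gripper":0},
  ],
)

```text
t: 12.35
position: [0.6036, 0.2144, 0.1003]
eef_rot: [0.776, 0.598, -0.16, 0.123]
wrist_force: [-0.7, 2.6, 2.2]
finger_gap: -0.0001
```

Call:
send_rows(
  rows=[
    {"delta_rot":[0,-0.0025,0],"slide":[0.00014,0,0.00045],"gripper":0},
    {"delta_rot":[0,-0.0025,0],"slide":[0.00014,0,0.00045],"gripper":0},
    {"delta_rot":[0,-0.0025,0],"slide":[0.00014,0,0.00045],"gripper":0},
  ],
)

```text
t: 12.65
position: [0.6036, 0.2143, 0.0989]
eef_rot: [0.775, 0.597, -0.163, 0.125]
wrist_force: [-0.6, 2.0, 2.3]
finger_gap: -0.0003
```

Call:
send_rows(
  rows=[
    {"delta_rot":[0,-0.0025,0],"slide":[0.00014,0,0.00045],"gripper":0},
    {"delta_rot":[0,-0.0025,0],"slide":[0.00014,0,0.00045],"gripper":0},
    {"delta_rot":[0,-0.0025,0],"slide":[0.00014,0,0.00045],"gripper":0},
  ],
)

```text
t: 12.95
position: [0.6035, 0.2141, 0.0974]
eef_rot: [0.775, 0.597, -0.166, 0.128]
wrist_force: [-0.8, 0.4, 2.4]
finger_gap: -0.0004
```

Call:
send_rows(
  rows=[
    {"delta_rot":[0,-0.0025,0],"slide":[0.00014,0,0.00045],"gripper":0},
    {"delta_rot":[0,-0.0025,0],"slide":[0.00014,0,0.00045],"gripper":0},
    {"delta_rot":[0,-0.0025,0],"slide":[0.00014,0,0.00045],"gripper":0},
  ],
)

```text
t: 13.25
position: [0.6035, 0.214, 0.096]
eef_rot: [0.774, 0.596, -0.169, 0.13]
wrist_force: [-1.0, 1.4, 2.8]
finger_gap: 0.0003
```

```bash
python3 -c "
from h import *
report(.43)"
```

```text
t 13.25 pos [0.6035 0.214  0.096 ] q [ 0.48  0.73  0.32  1.46 -0.31  2.35] F [-0.98  1.37  2.83] gap 0.0003
to target, tool axes [ 0.0003  0.0003 -0.0009] rot [-0.0009 -0.0008 -0.0018]
```

Call:
send_rows(
  rows=[
    {"delta_rot":[0,-0.0025,0],"slide":[0.00014,0,0.00045],"gripper":0},
    {"delta_rot":[0,-0.0025,0],"slide":[0.00014,0,0.00045],"gripper":0},
    {"delta_rot":[0,-0.0025,0],"slide":[0.00014,0,0.00045],"gripper":0},
  ],
)

```text
t: 13.55
position: [0.6035, 0.2138, 0.0948]
eef_rot: [0.773, 0.596, -0.172, 0.132]
wrist_force: [-0.3, 1.8, 7.0]
finger_gap: 0.0002
```

The stop is reached: the force rose to 7 N at about 0.435 rad of tip. I build it up to 12 N in tiny steps.

Call:
send_rows(
  rows=[
    {"delta_rot":[0,0,0],"slide":[0,0,0],"gripper":0},
  ],
)

```text
t: 13.65
position: [0.6035, 0.2138, 0.0949]
eef_rot: [0.773, 0.596, -0.172, 0.132]
wrist_force: [-0.5, 0.3, 5.9]
finger_gap: -0.0
```

Call:
send_rows(
  rows=[
    {"delta_rot":[0,0,0],"slide":[0,0,0.0004],"gripper":0},
    {"delta_rot":[0,0,0],"slide":[0,0,0],"gripper":0},
  ],
)

```text
t: 13.85
position: [0.6035, 0.2138, 0.0948]
eef_rot: [0.773, 0.596, -0.171, 0.132]
wrist_force: [-1.4, 1.9, 6.8]
finger_gap: 0.0004
```

```bash
python3 -c "
from h import *
report(.435)"
```

```text
t 13.85 pos [0.6035 0.2138 0.0948] q [ 0.48  0.73  0.32  1.46 -0.32  2.36] F [-1.41  1.94  6.76] gap 0.0004
to target, tool axes [ 0.0002  0.0003 -0.0012] rot [-0.0004  0.0012 -0.0018]
```

Call:
send_rows(
  rows=[
    {"delta_rot":[0,0,0],"slide":[0,0,0.0006],"gripper":0},
    {"delta_rot":[0,0,0],"slide":[0,0,0],"gripper":0},
  ],
)

```text
t: 14.05
position: [0.6035, 0.2137, 0.0946]
eef_rot: [0.773, 0.596, -0.171, 0.132]
wrist_force: [-1.0, 3.1, 9.4]
finger_gap: -0.0001
```

Call:
send_rows(
  rows=[
    {"delta_rot":[0,0,0],"slide":[0,0,0.0005],"gripper":0},
    {"delta_rot":[0,0,0],"slide":[0,0,0],"gripper":0},
  ],
)

```text
t: 14.25
position: [0.6034, 0.2137, 0.0945]
eef_rot: [0.773, 0.596, -0.171, 0.132]
wrist_force: [-1.6, 4.0, 11.6]
finger_gap: 0.0001
```

The force is about 12.3 N, so I hold here.

Call:
send_rows(
  rows=[
    {"delta_rot":[0,0,0],"slide":[0,0,0],"gripper":0},
    {"delta_rot":[0,0,0],"slide":[0,0,0],"gripper":0},
    {"delta_rot":[0,0,0],"slide":[0,0,0],"gripper":0},
    {"delta_rot":[0,0,0],"slide":[0,0,0],"gripper":0},
    {"delta_rot":[0,0,0],"slide":[0,0,0],"gripper":0},
  ],
)

```text
t: 14.75
position: [0.6034, 0.2137, 0.0945]
eef_rot: [0.773, 0.596, -0.171, 0.132]
wrist_force: [-1.1, 3.7, 11.9]
finger_gap: 0.0001
```

```bash
python3 -c "
from h import *
report(.435)
from cell import *
cv2.imwrite('pics/scene5.png',cv2.resize(capture('scene')['frame'][110:210,340:480],None,fx=5.5,fy=5.5,interpolation=cv2.INTER_CUBIC)); 
cv2.imwrite('pics/top5.png',cv2.resize(capture('top')['frame'][110:260,140:300],None,fx=4,fy=4,interpolation=cv2.INTER_CUBIC)); report(.435)"
```

```text
t 14.75 pos [0.6034 0.2137 0.0945] q [ 0.48  0.73  0.32  1.46 -0.32  2.36] F [-1.14  3.68 11.92] gap 0.0001
to target, tool axes [ 0.0002  0.0003 -0.0015] rot [ 0.0002  0.0004 -0.0018]
t 14.85 pos [0.6035 0.2137 0.0945] q [ 0.48  0.73  0.32  1.46 -0.32  2.36] F [-1.94  4.1  11.34] gap -0.0004
to target, tool axes [ 0.0002  0.0003 -0.0015] rot [ 0.0002  0.0004 -0.0018]
```

View pics/scene5.png

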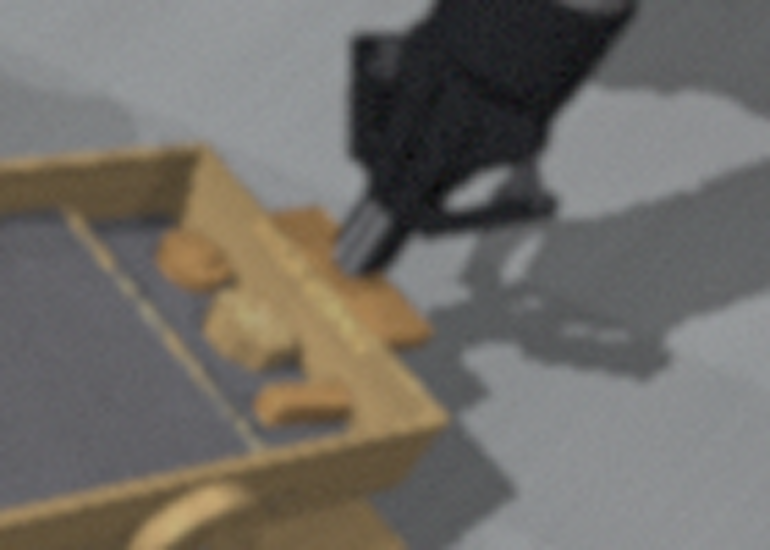

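View pics/top5.png

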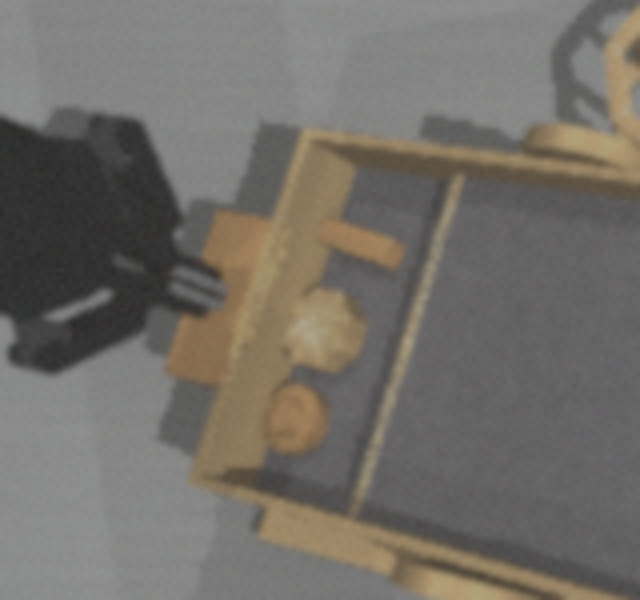

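All three parts lie in the pocket against the end wall. In the top crop the strut is at (362,245), the octagon at (328,330) and the wheel at (297,417). The step edge is clear to their right. I keep holding.

Call:
send_rows(
  rows=[
    {"delta_rot":[0,0,0],"slide":[0,0,0],"gripper":0},
    {"delta_rot":[0,0,0],"slide":[0,0,0],"gripper":0},
    {"delta_rot":[0,0,0],"slide":[0,0,0],"gripper":0},
    {"delta_rot":[0,0,0],"slide":[0,0,0],"gripper":0},
    {"delta_rot":[0,0,0],"slide":[0,0,0],"gripper":0},
    {"delta_rot":[0,0,0],"slide":[0,0,0],"gripper":0},
    {"delta_rot":[0,0,0],"slide":[0,0,0],"gripper":0},
    {"delta_rot":[0,0,0],"slide":[0,0,0],"gripper":0},
    {"delta_rot":[0,0,0],"slide":[0,0,0],"gripper":0},
    {"delta_rot":[0,0,0],"slide":[0,0,0],"gripper":0},
    {"delta_rot":[0,0,0],"slide":[0,0,0],"gripper":0},
    {"delta_rot":[0,0,0],"slide":[0,0,0],"gripper":0},
    {"delta_rot":[0,0,0],"slide":[0,0,0],"gripper":0},
    {"delta_rot":[0,0,0],"slide":[0,0,0],"gripper":0},
    {"delta_rot":[0,0,0],"slide":[0,0,0],"gripper":0},
    {"delta_rot":[0,0,0],"slide":[0,0,0],"gripper":0},
    {"delta_rot":[0,0,0],"slide":[0,0,0],"gripper":0},
    {"delta_rot":[0,0,0],"slide":[0,0,0],"gripper":0},
  ],
)

```text
t: 16.65
position: [0.6035, 0.2137, 0.0945]
eef_rot: [0.773, 0.596, -0.171, 0.132]
wrist_force: [-2.1, 4.3, 12.3]
finger_gap: 0.0
```

Held for over 2 s. Now I return along the arc, gently.

Call:
send_rows(
  rows=[
    {"delta_rot":[0,0,0],"slide":[0,0,-0.0005],"gripper":0},
    {"delta_rot":[0,0,0],"slide":[0,0,-0.0005],"gripper":0},
    {"delta_rot":[0,0,0],"slide":[0,0,-0.0005],"gripper":0},
    {"delta_rot":[0,0.003,0],"slide":[-0.00017,0,-0.00053],"gripper":0},
    {"delta_rot":[0,0.005,0],"slide":[-0.00028,0,-0.00089],"gripper":0},
    {"delta_rot":[0,0.007,0],"slide":[-0.00039,0,-0.00125],"gripper":0},
    {"delta_rot":[0,0.01,0],"slide":[-0.00056,0,-0.00178],"gripper":0},
    {"delta_rot":[0,0.01,0],"slide":[-0.00056,0,-0.00178],"gripper":0},
    {"delta_rot":[0,0.01,0],"slide":[-0.00056,0,-0.00178],"gripper":0},
    {"delta_rot":[0,0.01,0],"slide":[-0.00056,0,-0.00178],"gripper":0},
    {"delta_rot":[0,0.01,0],"slide":[-0.00056,0,-0.00178],"gripper":0},
    {"delta_rot":[0,0.01,0],"slide":[-0.00056,0,-0.00178],"gripper":0},
  ],
)

```text
t: 17.85
position: [0.6038, 0.2152, 0.1088]
eef_rot: [0.779, 0.6, -0.142, 0.109]
wrist_force: [-0.1, 0.8, 3.2]
finger_gap: -0.0003
```

```bash
python3 -c "
from h import *
report(.36)"
```

```text
t 17.85 pos [0.6038 0.2152 0.1088] q [ 0.46  0.68  0.29  1.42 -0.27  2.32] F [-0.11  0.77  3.19] gap -0.0003
to target, tool axes [ 0.0002  0.0003 -0.001 ] rot [-0.0007  0.0005 -0.0019]
```

The arm is tracking well with the fingers in contact, at about 0.36 rad.

Call:
send_rows(
  rows=[
    {"delta_rot":[0,0.01,0],"slide":[-0.00056,0,-0.00178],"gripper":0},
    {"delta_rot":[0,0.01,0],"slide":[-0.00056,0,-0.00178],"gripper":0},
    {"delta_rot":[0,0.01,0],"slide":[-0.00056,0,-0.00178],"gripper":0},
    {"delta_rot":[0,0.01,0],"slide":[-0.00056,0,-0.00178],"gripper":0},
    {"delta_rot":[0,0.01,0],"slide":[-0.00056,0,-0.00178],"gripper":0},
    {"delta_rot":[0,0.01,0],"slide":[-0.00056,0,-0.00178],"gripper":0},
    {"delta_rot":[0,0.01,0],"slide":[-0.00056,0,-0.00178],"gripper":0},
    {"delta_rot":[0,0.01,0],"slide":[-0.00056,0,-0.00178],"gripper":0},
    {"delta_rot":[0,0.01,0],"slide":[-0.00056,0,-0.00178],"gripper":0},
    {"delta_rot":[0,0.01,0],"slide":[-0.00056,0,-0.00178],"gripper":0},
    {"delta_rot":[0,0.01,0],"slide":[-0.00056,0,-0.00178],"gripper":0},
    {"delta_rot":[0,0.01,0],"slide":[-0.00056,0,-0.00178],"gripper":0},
    {"delta_rot":[0,0.01,0],"slide":[-0.00056,0,-0.00178],"gripper":0},
    {"delta_rot":[0,0.01,0],"slide":[-0.00056,0,-0.00178],"gripper":0},
    {"delta_rot":[0,0.01,0],"slide":[-0.00056,0,-0.00178],"gripper":0},
    {"delta_rot":[0,0.01,0],"slide":[-0.00056,0,-0.00178],"gripper":0},
    {"delta_rot":[0,0.01,0],"slide":[-0.00056,0,-0.00178],"gripper":0},
    {"delta_rot":[0,0.01,0],"slide":[-0.00056,0,-0.00178],"gripper":0},
  ],
)

```text
t: 19.65
position: [0.6035, 0.2142, 0.1423]
eef_rot: [0.789, 0.608, -0.071, 0.055]
wrist_force: [-0.6, 0.1, 3.5]
finger_gap: -0.0002
```

```bash
python3 -c "
from h import *
report(.18)"
```

```text
t 19.65 pos [0.6035 0.2142 0.1423] q [ 0.4   0.57  0.2   1.32 -0.14  2.24] F [-0.57  0.14  3.49] gap -0.0002
to target, tool axes [ 0.0002  0.0004 -0.001 ] rot [-0.0004  0.0006 -0.002 ]
```

Call:
send_rows(
  rows=[
    {"delta_rot":[0,0.01,0],"slide":[-0.00056,0,-0.00178],"gripper":0},
    {"delta_rot":[0,0.01,0],"slide":[-0.00056,0,-0.00178],"gripper":0},
    {"delta_rot":[0,0.01,0],"slide":[-0.00056,0,-0.00178],"gripper":0},
    {"delta_rot":[0,0.01,0],"slide":[-0.00056,0,-0.00178],"gripper":0},
    {"delta_rot":[0,0.01,0],"slide":[-0.00056,0,-0.00178],"gripper":0},
    {"delta_rot":[0,0.01,0],"slide":[-0.00056,0,-0.00178],"gripper":0},
    {"delta_rot":[0,0.01,0],"slide":[-0.00056,0,-0.00178],"gripper":0},
    {"delta_rot":[0,0.01,0],"slide":[-0.00056,0,-0.00178],"gripper":0},
    {"delta_rot":[0,0.01,0],"slide":[-0.00056,0,-0.00178],"gripper":0},
    {"delta_rot":[0,0.01,0],"slide":[-0.00056,0,-0.00178],"gripper":0},
    {"delta_rot":[0,0.01,0],"slide":[-0.00056,0,-0.00178],"gripper":0},
    {"delta_rot":[0,0.01,0],"slide":[-0.00056,0,-0.00178],"gripper":0},
    {"delta_rot":[0,0.01,0],"slide":[-0.00056,0,-0.00178],"gripper":0},
    {"delta_rot":[0,0.01,0],"slide":[-0.00056,0,-0.00178],"gripper":0},
  ],
)

```text
t: 21.05
position: [0.6023, 0.2094, 0.1679]
eef_rot: [0.792, 0.61, -0.016, 0.012]
wrist_force: [-0.6, -0.7, 2.9]
finger_gap: 0.0002
```

```bash
python3 -c "
from h import *
report(.04)"
```

```text
t 21.05 pos [0.6023 0.2094 0.1679] q [ 0.35  0.48  0.14  1.25 -0.03  2.18] F [-0.56 -0.74  2.93] gap 0.0002
to target, tool axes [ 0.0002  0.0004 -0.0009] rot [-0.0002  0.0006 -0.002 ]
```

Now slowly through level: 0.005 rad per row, for a soft landing.

Call:
send_rows(
  rows=[
    {"delta_rot":[0,0.005,0],"slide":[-0.00028,0,-0.00089],"gripper":0},
    {"delta_rot":[0,0.005,0],"slide":[-0.00028,0,-0.00089],"gripper":0},
    {"delta_rot":[0,0.005,0],"slide":[-0.00028,0,-0.00089],"gripper":0},
    {"delta_rot":[0,0.005,0],"slide":[-0.00028,0,-0.00089],"gripper":0},
    {"delta_rot":[0,0.005,0],"slide":[-0.00028,0,-0.00089],"gripper":0},
    {"delta_rot":[0,0.005,0],"slide":[-0.00028,0,-0.00089],"gripper":0},
    {"delta_rot":[0,0.005,0],"slide":[-0.00028,0,-0.00089],"gripper":0},
    {"delta_rot":[0,0.005,0],"slide":[-0.00028,0,-0.00089],"gripper":0},
    {"delta_rot":[0,0,0],"slide":[0,0,-0.0005],"gripper":0},
    {"delta_rot":[0,0,0],"slide":[0,0,-0.0005],"gripper":0},
    {"delta_rot":[0,0,0],"slide":[0,0,-0.0005],"gripper":0},
    {"delta_rot":[0,0,0],"slide":[0,0,-0.0005],"gripper":0},
    {"delta_rot":[0,0,0],"slide":[0,0,-0.0005],"gripper":0},
    {"delta_rot":[0,0,0],"slide":[0,0,-0.0005],"gripper":0},
    {"delta_rot":[0,0,0],"slide":[0,0,0],"gripper":0},
  ],
)

```text
t: 22.55
position: [0.6018, 0.2076, 0.1779]
eef_rot: [0.792, 0.61, -0.001, 0.0]
wrist_force: [-0.2, -0.4, -0.4]
finger_gap: -0.0
```

```bash
python3 -c "
from h import *
report(0)"
```

```text
t 22.55 pos [0.6018 0.2076 0.1779] q [ 0.33  0.46  0.13  1.24 -0.    2.16] F [-0.2  -0.45 -0.4 ] gap -0.0
to target, tool axes [0.0001 0.0004 0.0019] rot [-0.0001  0.0014 -0.002 ]
```

The contact force is now zero. I lift straight up and away from the ledge.

Call:
send_rows(
  rows=[
    {"delta_rot":[0,0,0],"slide":[0,0,-0.002],"gripper":0},
    {"delta_rot":[0,0,0],"slide":[0,0,-0.006],"gripper":0},
    {"delta_rot":[0,0,0],"slide":[0,0,-0.015],"gripper":0},
    {"delta_rot":[0,0,0],"slide":[0.01,0,-0.02],"gripper":0},
    {"delta_rot":[0,0,0],"slide":[0.02,0,-0.02],"gripper":0},
    {"delta_rot":[0,0,0],"slide":[0.02,0,-0.015],"gripper":0},
    {"delta_rot":[0,0,0],"slide":[0.01,0,-0.005],"gripper":0},
    {"delta_rot":[0,0,0],"slide":[0,0,0],"gripper":0},
    {"delta_rot":[0,0,0],"slide":[0,0,0],"gripper":0},
    {"delta_rot":[0,0,0],"slide":[0,0,0],"gripper":0},
    {"delta_rot":[0,0,0],"slide":[0,0,0],"gripper":0},
    {"delta_rot":[0,0,0],"slide":[0,0,0],"gripper":0},
  ],
)

```text
t: 23.75
position: [0.617, 0.2651, 0.2607]
eef_rot: [0.792, 0.61, -0.001, 0.0]
wrist_force: [-0.1, -0.6, 0.0]
finger_gap: 0.0003
```

```bash
python3 -c "
from h import *
report(0)
from cell import *
cv2.imwrite('pics/scene6.png',cv2.resize(capture('scene')['frame'][60:300,220:500],None,fx=2.4,fy=2.4,interpolation=cv2.INTER_CUBIC)); 
cv2.imwrite('pics/top6.png',cv2.resize(capture('top')['frame'][90:300,120:430],None,fx=2.5,fy=2.5,interpolation=cv2.INTER_CUBIC))
m=np.array([(95,156,34),(95,-150,34),(-95,-150,34),(-95,156,34)])/1000
print(((proj('top',tray2w(m,*TR))-[120,90])*2.5).round())
s=np.array([(-89,82,10),(89,82,10),(-89,75,6),(89,75,6)])/1000;print(((proj('top',tray2w(s,*TR))-[120,90])*2.5).round())"
```

```text
t 23.75 pos [0.617  0.2651 0.2607] q [ 0.41  0.5   0.41  1.48 -0.    2.24] F [-0.12 -0.61  0.02] gap 0.0003
to target, tool axes [-0.0592  0.0004  0.0848] rot [-0.0004  0.0017 -0.0026]
[[212.  99.]
 [611. 205.]
 [544. 461.]
 [130. 345.]]
[[241. 366.]
 [312. 141.]
 [251. 369.]
 [321. 145.]]
```

View pics/top6.png

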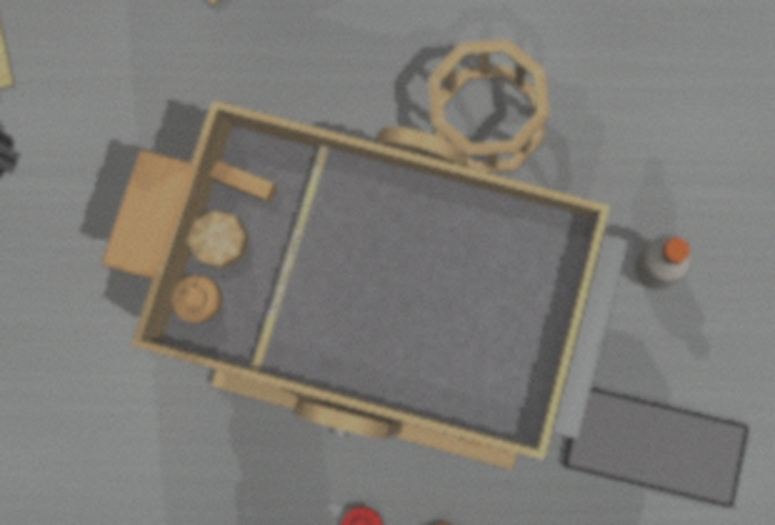

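View pics/scene6.png

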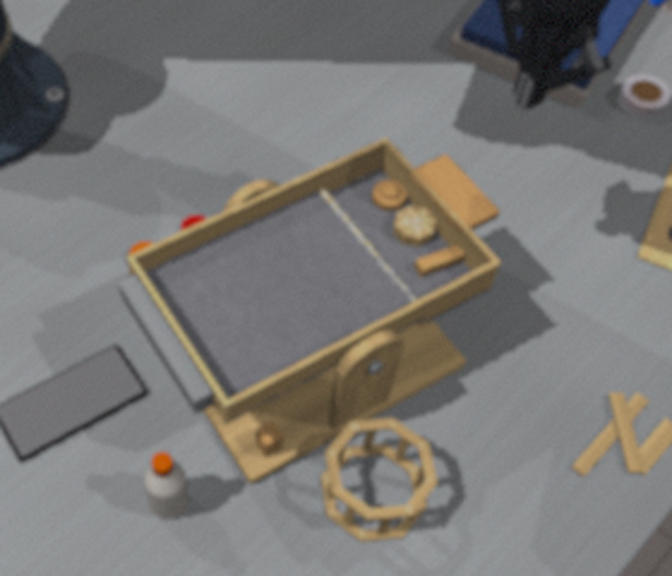

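The tray is level again, with its rim corners where they started. The strut (243,180), octagon (216,240) and wheel (195,300) lie flat in the pocket, well left of the step. The frame, bottle and phone look unmoved and the gripper is clear, so I hand in.

```bash
python3 -c "
from cell import *
print(finish_job())"
```

```text
the job is handed in; nothing more can be done
None
```

I tipped the tray with closed fingers on its press ledge, following the arc about the pivot, until it met the stop at about 0.435 rad. I held it there at about 12–13 N for about 2.4 s. All three parts slid into the pocket. I then brought the tray back to level at about 0.1 rad/s with the fingers in contact, lifted clear and handed the job in at about 24 s.

**Force:** the highest wrist reading was about 13 N. The wrist force is only reported at the end of each move, and it carries about 1 N of noise. As the tray came level it fell smoothly to zero.

**Final pictures:** both fixed cameras show the tray level and the wheel, octagon and strut flat in the pocket. The frame, glue bottle and phone look unmoved; I judged that by eye.

**Disagreements:**
- The top and wrist cameras agreed on the ledge within 3 mm.
- The scene camera was off by about 3 pixels (roughly 8 mm) at some tray corners, judged by eye, and I did not resolve this. The fingers met the ledge within 1 mm of the expected height.

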